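Hold the damp-box lid in its hinge for the pin

ROBOT

A 6-joint arm with a two-finger parallel gripper is mounted at the origin on the work surface. World frame = base frame: x ahead of the robot, y to its left, z up, the work surface at z = 0. Lengths are in mm, angles in rad, forces in N, time in s.
With the tool pointing down it reaches from about 275 to 725 mm from the base axis. Payload 5.6 kg.
Tool frame: the origin (TCP) lies between the finger pads; the fingertips stand 22 mm ahead of it and the grasp point (between the pads) lies 3 mm ahead of it; z points along the fingers, y is the line along which they close (so a half turn about z gives the same grasp; the last joint's range is limited). The gripper opens to 85 mm and grips with 20 to 120 N. Pads are 22 mm wide; open, the fingers measure 114 mm over their backs; the gripper's body (76 mm by 85 mm) begins 54 mm behind the grasp point. The pads swing forward as they close: fully open they stand 13 mm farther back than shut.
Start: joints at [1.546, 0.255, 0.108, 0, -1.424, -0.285], TCP at [167.65, 523.819, 253.283] pointing down, gripper open.
Joint ranges: [-2.95, 2.95], [-1.21, 1.97], [-1.09, 1.5], [-2.87, 1.71], [-2.94, -0.07], [-3.05, 3.05]. Speed limits (rad/s): [2.57, 2.57, 3.14, 3.14, 3.14, 3.14].

INTERFACE

Orientations are given as a rotation vector (axis times angle).
In Python, from plant import * gives the robot as it stands. The module is installed in compiled form; this text tells all that it offers.
- The arm moves only by the tool drive_tool, never from a script. Its argument "rows" is a list of rows, each a list of 3 entries, a list of its own where there are three numbers: the turn, a rotation vector about the tool's x, y, z in degrees, then the shift along the tool's x, y, z in cm, then the gripper command: -1 is shut, 1 is fully open, values between are in proportion. In form: [[[rx, ry, rz], [x, y, z], gripper], ...]. A call has 1 to 20 rows; each row is the pose to reach, as a shift and turn from the pose commanded when the call began, along the tool's axes at that moment; what a row does not reach only later rows make up. A row lasts 1/10 s, in which the tool goes at most 50 mm and 8.59 degrees, less where a joint would pass 70% of its speed; a pose out of reach is approached as far as the arm can. A call with a gripper value outside its range is refused whole. The fingers move at their own pace and stop on an object; "newtons" is the grip in N (left out, the last holds). Time passes only in rows, so rows that repeat a pose let the fingers close. It gives the time, the measured TCP pose, the force, the opening and the grip force at its end, in the units of the state.
- sense(): the state, without advancing time (a new reading comes with each control period).
- grab_frame(name): name is "side" or "top"; returns the picture (420x560x3 uint8, red, green, blue); there is no depth.
- get_calibration(name): a dict with "K" (3x3 intrinsics, pixels), "D" ([k1, k2, p1, p2, k3] as OpenCV has them; the pictures are not rectified), "rvec" (rotation vector, rad) and "tvec" (3), from world to camera coordinates, as OpenCV has them. Camera axes: x right, y down, z forward; pixel columns grow to the right and rows downward; lengths in mm; the calibration is good to about 2 mm. A picture is of the moment at which its call begins. get_calibration takes no time and is no camera call.
- job_done(): hands the job in; it is judged then, once.
The state is a dict: "t": time; "joint_pos": joint angles; "qd": joint speeds; "joint_efforts": joint torques, N m; "position": TCP position; "orientation": TCP orientation; "contact_force": force on the tool from outside, world axes, zero at the start; "wrist_torque": the same for the moment, N m; "opening": finger opening in mm; "grasp_force": force on a finger pad.
Only numpy, scipy, OpenCV 4.12 (cv2) and the standard library are available. Lean on these libraries where they do the work, as an engineer would, in place of code of your own. Each camera call takes 0.05 s, during which the arm holds its last target. There are 200 camera calls.

TASK

Rehang the lid of the damp box: take the wooden lid, which stands with its hinge edge down in the dowel rack, lift it out and lower it upright behind the box, outer face to the back as for an open lid, so that its knuckle sits in the gap between the box's two knuckles and the holes line up for the pin to be pushed through. Finish while still holding it there: still, upright, with its weight in the gripper and not rested on the box. Leave the bats, jars, bowl and tools where they are.

Things in the scene. Friction and masses are not known exactly. Their poses are not given: they have to be found in the camera images.
- box: damp box, fixed, left or right of the rack, turned up to 17 degrees: open wooden box 170 deep (x), 250 wide (y), 95 high, 12 mm walls. Origin: centre of its underside; x out of its back, away from the robot, y to its left, z up. A steel hinge leaf with two outer knuckles is on its back face; the pin is started in the left one, nose flush with its inner face, head out to 136 mm left of the middle.
- box_hinge (a point): middle of the gap between the box's knuckles, on their bore axis: 94 mm behind the box's centre, 116 up. Axes as the box; y is the bore axis. Knuckles: tubes 18 mm outside, 10 bore, 25 long, 50 mm gap between. The gap is open above and behind; the leaf's edge closes it 13 mm below the axis. The box's rim is 21 mm below the axis, its back face 9 mm towards -x.
- rack: wooden dowel rack, fixed, turned up to 17 degrees: base board 200 (x) by 260 (y) by 12 mm thick, four rows of two upright dowels 12 mm thick and 90 tall, rows at x = -75, -25, 25, 75 mm, dowels at y = 45 and -45: three slots. Origin: centre of its underside, z up.
- lid_center (a point): centre of the lid's board, 12 mm thick (x), 250 wide (y), 170 high (z), 0.35 to 0.65 kg with its leaf. It stands hinge edge down in any one of the rack's slots, underside against the dowels nearer the robot. x points out of its outer face (with the steel leaf), away from the robot at first; y left, z up. Grip the top edge, 85 mm above this point, across the 12 mm; mass centre some 10 mm below.
- lid_bore_left (a point): left (+y) end of the bore of the lid's one knuckle (tube 18 mm outside, 10 bore, 44 long along y), on its axis: 94 mm below and 15 mm to +x of lid_center, axes alike. It belongs on the box's bore axis, 22 mm left of box_hinge, with 3 mm play each way along it. Above the knuckle the 3 mm leaf is 44 wide for 13 mm, then 100 wide.
- lid_bore_right (a point): right (-y) end of the same bore, 44 mm from the left end; it belongs on the box's bore axis, 22 mm right of box_hinge
- bat_a_center (a point): a square white plaster bat, 120 x 120 x 12 mm, standing on edge in one slot of the rack; the point is its centre. Leave it alone.
- bat_b_center (a point): a second plaster bat like bat_a, in another slot. Leave it alone.
- jar_a_center (a point): a lidded clay jar, 84 mm across and 131 mm tall, standing between the box and the rack; the point is on its axis, 65 mm up. Leave it alone.
- jar_b_center (a point): a second jar like jar_a, farther back on the table; the point is on its axis, 65 mm up. Leave it alone.
- bowl_rim (a point): a white water bowl, 120 mm across and 50 mm tall, at the back of the table (the point is the centre of its mouth). Leave it alone.
- mallet_center (a point): a wooden mallet lying at the back of the table, 200 mm long and 48 mm tall; the point is the centre of its head. Leave it alone.
- loop_tool_center (a point): a loop turning tool lying at the back of the table, 185 mm long and 12 mm tall; the point is on its handle. Leave it alone.

How it is judged (in metres and radians):
On the way:
1. the lid is lifted clear of the rack in the gripper (height (world z) of each of lid_bore_left, lid_bore_right above 0.06 m and contact force between the fingers and lid above 5 N and contact force between lid and rack below 0.1 N), for 0.2 s.
At the end, for the whole second after the job is handed in: Both ends of the lid's bore are within 3 mm of the axis of the box's bores, up-down and front-back, its knuckle between the box's two, left end left; the lid is upright within 0.15 rad, at rest, gripped (over 5 N), bears on the box with under 3 N, clear of the rack, for the last second (x of lid_bore_left in the frame of box_hinge between -0.003 and 0.003 m and z of lid_bore_left in the frame of box_hinge between -0.003 and 0.003 m and x of lid_bore_right in the frame of box_hinge between -0.003 and 0.003 m and z of lid_bore_right in the frame of box_hinge between -0.003 and 0.003 m and y of lid_bore_left in the frame of box_hinge between 0.015 and 0.029 m and y of lid_bore_right in the frame of box_hinge between -0.029 and -0.015 m and angle between lid_center's own z axis and vertical below 0.15 rad and contact force between the fingers and lid above 5 N and contact force between lid and box below 3 N and contact force between lid and rack below 0.1 N and linear speed of lid below 0.02 m/s); the arm keeps its last pose, push and grip.
It fails at once if a bat, jar, bowl or tool is moved more than 30 mm from its place (distance of any of bat_a_center, bat_b_center, jar_a_center, jar_b_center, bowl_rim, mallet_center, loop_tool_center from where it was at the start of the episode above 0.03 m).
It also fails if it takes over 46 s, if anything falls off the work surface, if the arm or the gripper's body presses on something with over 40 N, if the wrist force passes 120 N, or if a joint passes its speed limit or range.

## Working session

There is one attempt and no reset: what is moved stays moved. The work goes in short steps, Python scripts to look and compute and a tool call to move; the robot and the scene stay as the last step left them, time stands still between calls to the robot, and variables do not carry over. Pictures are saved under pics/ and viewed, at most 10 in all, crops included, and the job is handed in when it is done.

Besides the shell and the picture viewer there is one more tool, called after "Call:" by a JSON object that holds its "api" and its "payload". drive_tool: Moves the arm, as the interface text tells. Its arguments: {"type":"object","properties":{"rows":{"type":"array"},"newtons":{"type":"number"}},"required":["rows"]}

```bash
mkdir -p pics
python3 - <<'E'
from plant import *
import cv2
for n in("side","top"):
    cv2.imwrite(f"pics/{n}0.png",grab_frame(n)[:,:,::-1])
    c=get_calibration(n);R=cv2.Rodrigues(c["rvec"])[0] if not isinstance(c["rvec"],list) else cv2.Rodrigues(__import__('numpy').array(c["rvec"],float))[0]
    print(n,c,-R.T@__import__('numpy').array(c["tvec"],float).ravel())
print(sense())
E
```

```text
side {'K': array([[446.16936468,   0.        , 283.94006883],
       [  0.        , 446.16936468, 219.42168591],
       [  0.        ,   0.        ,   1.        ]]), 'D': array([0.02172791, 0.        , 0.        , 0.        , 0.        ]), 'rvec': array([ 0.32342752, -2.79012679,  1.1505664 ]), 'tvec': array([544.45000831, 177.42741723, 904.66701558])} [395.5004824  624.11332627 774.848781  ]
top {'K': array([[476.63000371,   0.        , 275.74707644],
       [  0.        , 476.63000371, 211.28886684],
       [  0.        ,   0.        ,   1.        ]]), 'D': array([-0.11160488,  0.        ,  0.        ,  0.        ,  0.        ]), 'rvec': array([ 2.20138436, -2.14564719,  0.11120788]), 'tvec': array([ -54.22546866,  583.37689757, 1213.70198737])} [ 463.63296732  -34.8654514  1264.97841567]
{'t': 0.1, 'joint_pos': array([ 1.54560709e+00,  2.55686705e-01,  1.07108688e-01, -4.12119386e-04,
       -1.42390740e+00, -2.84564036e-01]), 'qd': array([ 0.00110929, -0.00120968,  0.00358659,  0.0011016 ,  0.00015141,
       -0.00149869]), 'joint_efforts': array([-2.86531082e-03, -3.87603414e+01,  2.38472307e+01,  5.37812412e+00,
       -3.78995610e-03, -5.71536205e-07]), 'position': array([167.49807744, 523.43784715, 252.47833579]), 'orientation': array([ 3.10226792e+00, -4.84444069e-01, -2.91641032e-04]), 'contact_force': array([-0.24534199,  0.39904196, -0.28339278]), 'wrist_torque': array([-0.01271223,  0.03384522,  0.01609319]), 'grasp_force': 0.0, 'opening': 85.21594942417322}
```

View pics/side0.png

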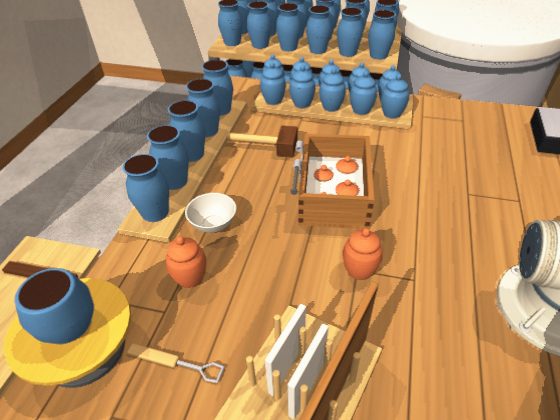

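View pics/top0.png

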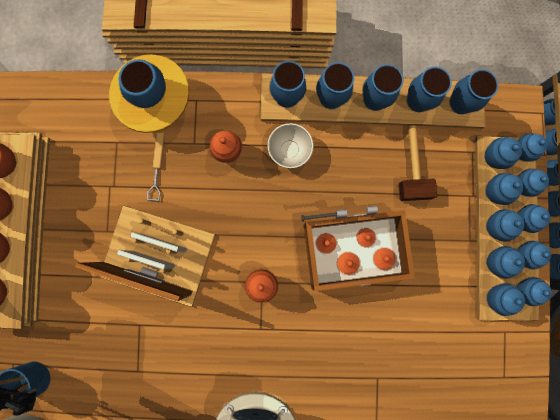

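Top: the rack is on the left with the lid in its near slot (top edge roughly (90,263)-(190,298)). The box is on the right, rim corners near (304,222), (403,212), (412,276), (316,290), and the pin and knuckles sit along its back edge at (305-380, 212). Side: the same scene from the left and behind. I'll zoom in on both.

Run:
```python
import cv2,numpy as np
t=cv2.imread("pics/top0.png");s=cv2.imread("pics/side0.png")
def c(im,x,y,w,h,k): return cv2.resize(im[y:y+h,x:x+w],None,fx=k,fy=k,interpolation=cv2.INTER_CUBIC)
a=c(t,295,195,130,100,6);cv2.imwrite("pics/c1.png",a)
b=c(t,75,200,145,110,5);cv2.imwrite("pics/c2.png",b)
d=c(s,280,125,105,110,5);e=c(s,285,270,105,150,4)[:550]
o=np.zeros((600,800,3),np.uint8);o[:550,:400]=c(s,290,125,80,110,5);e=c(s,240,280,160,140,2);o[:280,400:720]=e
cv2.imwrite("pics/c3.png",o)
```

```text
(no output)
```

View pics/c1.png

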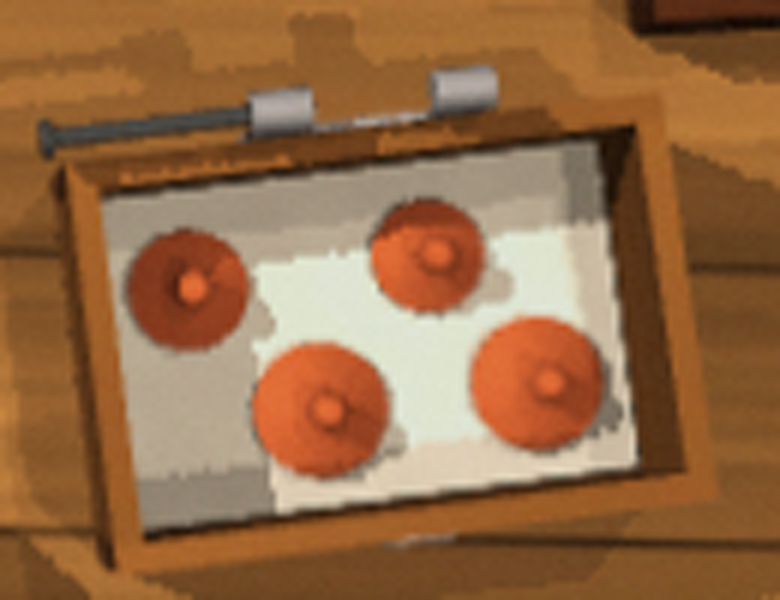

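View pics/c2.png

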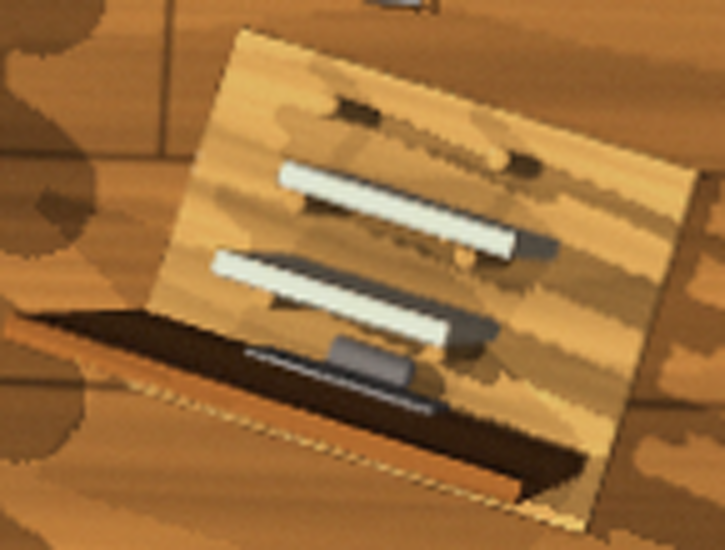

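View pics/c3.png

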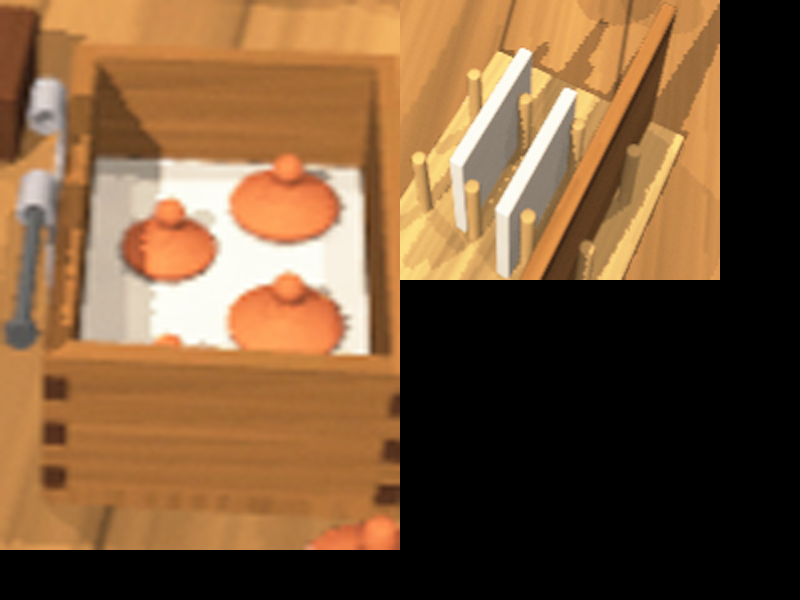

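Crop 1 (top): box rim outer corners at crop (65,168), (657,97), (715,497), (115,573), knuckle mids at (281,112) and (464,92). Crop 2: lid top strip runs from (20,315)/(3,335) to (522,483)/(517,502), with its knuckle at about (370,362). Crop 3 (side): knuckles at (40,200) and (46,103), box near rim corner at (43,350).

```bash
cat > h.py <<'E'
from plant import *
import cv2,numpy as np
from scipy.spatial.transform import Rotation as Ro
from scipy.optimize import least_squares
CAL={n:get_calibration(n) for n in("side","top")}
def ray(n,px):
    c=CAL[n];u=cv2.undistortPoints(np.array([[px]],float),c["K"],c["D"])[0,0]
    R=cv2.Rodrigues(c["rvec"])[0];return -R.T@c["tvec"].ravel(),R.T@np.r_[u,1]
def onz(n,px,z):
    o,d=ray(n,px);return (o+d*(z-o[2])/d[2])
def tri(pt,ps):
    A=[];b=[]
    for n,p in(("top",pt),("side",ps)):
        o,d=ray(n,p);d/=np.linalg.norm(d);P=np.eye(3)-np.outer(d,d);A.append(P);b.append(P@o)
    return np.linalg.lstsq(np.vstack(A),np.hstack(b),rcond=None)[0]
def proj(n,P):
    c=CAL[n];return cv2.projectPoints(np.array(P,float).reshape(-1,1,3),c["rvec"],c["tvec"],c["K"],c["D"])[0].reshape(-1,2)
def crop(px,x,y,k): return ((px[0]+.5)/k-.5+x,(px[1]+.5)/k-.5+y)
def fit2(model,pts):
    r=least_squares(lambda q:(np.array(model)@np.array([[np.cos(q[2]),np.sin(q[2])],[-np.sin(q[2]),np.cos(q[2])]])+q[:2]-np.array(pts)).ravel(),[*np.mean(pts,0),0])
    return r.x,r.fun.reshape(-1,2)
def move(p,yaw_closing):
    """shift (cm) & turn (deg) in tool axes to bring TCP to p, tool down, tool y along yaw_closing (mod pi)"""
    s=sense();R=Ro.from_rotvec(s["orientation"])
    best=None
    for a in(yaw_closing,yaw_closing+np.pi):
        y=np.array([np.cos(a),np.sin(a),0]);z=np.array([0,0,-1.]);T=Ro.from_matrix(np.c_[np.cross(y,z),y,z])
        rv=np.degrees((R.inv()*T).as_rotvec())
        if best is None or np.linalg.norm(rv)<np.linalg.norm(best): best=rv
    print("t",round(s["t"],2),"pos",s["position"].round(1),"turn",best.round(2),"shift cm",(R.inv().apply(np.array(p)-s["position"])/10).round(3))
E
python3 - <<'E'
from h import *
np.set_printoptions(precision=1,suppress=True)
C=[onz("top",crop(p,295,195,6),95)[:2] for p in((65,168),(657,97),(715,497),(115,573))]
q,r=fit2([(85,125),(85,-125),(-85,-125),(-85,125)],C);print("box",q[:2],np.degrees(q[2]),r.ravel())
c,s=np.cos(q[2]),np.sin(q[2]);W=lambda x,y,z:np.array([q[0]+c*x-s*y,q[1]+s*x+c*y,z])
print("hinge",W(94,0,116))
for y,p,sp in((37.5,(281,112),(36,200)),(-37.5,(464,92),(46,103))):
    print("kn pred",W(94,y,116),"top",onz("top",crop(p,295,195,6),116),"tri",tri(crop(p,295,195,6),crop(sp,290,125,5)))
print("side proj knuckles/corner in c3", (proj("side",[W(94,37.5,116),W(94,-37.5,116),W(85,125,95),W(94,136,116)])-[290,125])*5)
for z in(200,):
    L=[onz("top",crop(p,75,200,5),z)[:2] for p in((18,314),(523,483),(518,501),(3,335))]
    q,r=fit2([(6,125),(6,-125),(-6,-125),(-6,125)],L);print("lid",z,q[:2],np.degrees(q[2]),r.ravel(),"len",np.linalg.norm(L[0]-L[1]),np.linalg.norm(L[3]-L[2]))
c,s=np.cos(q[2]),np.sin(q[2])
K=onz("top",crop((370,362),75,200,5),21);print("lid knuckle lookup lid frame",np.array([[c,s],[-s,c]])@(K[:2]-q[:2]))
R=[onz("top",crop(p,75,200,5),12)[:2] for p in((240,28),(698,174),(587,532))]
print("rack edge yaws",np.degrees(np.arctan2(*(R[0]-R[2+0*0])[::-1])),np.degrees(np.arctan2(-(R[0]-R[1])[0],(R[0]-R[1])[1])),np.linalg.norm(R[0]-R[1]),np.linalg.norm(R[1]-R[2]))
print("rack center",(R[0]+R[2])/2)
s2=proj("side",[[q[0]+s*125,q[1]-c*125,200]]);print("side lid right end proj in c3",(s2-[240,280])*2+[400,0])
move([q[0],q[1],183],q[2])
E
```

```text
box [ 487.6 -247.8] 8.276172650702692 [ 1.7  0.9  2.  -0.7 -1.6 -0.3 -2.1  0.1]
hinge [ 580.6 -234.3  116. ]
kn pred [ 575.2 -197.2  116. ] top [ 575.4 -198.5  116. ] tri [ 575.2 -198.6  115.2]
kn pred [ 586.  -271.4  116. ] top [ 585.5 -273.1  116. ] tri [ 585.8 -272.8  117.5]
side proj knuckles/corner in c3 [[ 32.8 198.5]
 [ 43.9 105.1]
 [ 38.3 355.6]
 [ 16.5 336.1]]
lid 200 [401.9 290.4] -15.681518859419569 [ 1.5  3.6  1.2 -2.6 -2.4 -1.3 -0.3  0.3] len 243.95713972549237 247.92013483751563
lid knuckle lookup lid frame [15.4  2.5]
rack edge yaws 37.22985231358488 -15.927163345341098 258.87230650969906 195.49171334289093
rack center [462.1 271.4]
side lid right end proj in c3 [[667.6  -0.1]]
t 0.1 pos [167.5 523.4 252.5] turn [ 0.1 -0.1 87.9] shift cm [29.4 15.   7. ]
```

Measurements agree: box hinge at (580.6,-235), yaw 8.3°, and lid top at (401.9,290.4), yaw -15.7° (rack edge gives -15.9°). The knuckle lies at the expected 15 mm. Next I move over the lid.

Call:
{"api": "drive_tool", "payload": {"rows": [[[0.1,-0.1,88],[29.4,15,0],1],[[0.1,-0.1,88],[29.4,15,0],1],[[0.1,-0.1,88],[29.4,15,0],1],[[0.1,-0.1,88],[29.4,15,0],1],[[0.1,-0.1,88],[29.4,15,0],1],[[0.1,-0.1,88],[29.4,15,0],1],[[0.1,-0.1,88],[29.4,15,0],1],[[0.1,-0.1,88],[29.4,15,0],1],[[0.1,-0.1,88],[29.4,15,0],1],[[0.1,-0.1,88],[29.4,15,0],1],[[0.1,-0.1,88],[29.4,15,0],1],[[0.1,-0.1,88],[29.4,15,0],1],[[0.1,-0.1,88],[29.4,15,0],1],[[0.1,-0.1,88],[29.4,15,0],1],[[0.1,-0.1,88],[29.4,15,0],1]], "newtons": 80}}

```text
t: 1.6
position: [401.9, 291.3, 253.2]
orientation: [-1.896, 2.503, 0.002]
contact_force: [-0.8, 0.2, 1.1]
opening: 85.5
grasp_force: 0.0
```

Run:
```python
from h import *
move([402,290.5,182],np.radians(-15.7)); print(sense()["joint_pos"].round(2))
```

```text
t 1.6 pos [401.9 291.3 253.2] turn [ 0.    0.12 -0.01] shift cm [ 0.092 -0.038  7.12 ]
[ 0.94  0.15 -0.03 -0.   -1.39 -1.22]
```

Call:
{"api": "drive_tool", "payload": {"rows": [[[0,0.1,0],[0.1,0,3.5],1],[[0,0.1,0],[0.1,0,6],1],[[0,0.1,0],[0.1,0,7.1],1],[[0,0.1,0],[0.1,0,7.1],1],[[0,0.1,0],[0.1,0,7.1],0],[[0,0.1,0],[0.1,0,7.1],-0.4],[[0,0.1,0],[0.1,0,7.1],-1],[[0,0.1,0],[0.1,0,7.1],-1],[[0,0.1,0],[0.1,0,7.1],-1],[[0,0.1,0],[0.1,0,7.1],-1],[[0,0.1,0],[0.1,0,7.1],-1],[[0,0.1,0],[0.1,0,7.1],-1]], "newtons": 80}}

```text
t: 2.8
position: [401.9, 290.7, 182.7]
orientation: [-1.895, 2.504, 0.001]
contact_force: [-1.2, -0.5, 4.4]
opening: 11.3
grasp_force: 79.0
```

Gripped. Lifting straight up.

Call:
{"api": "drive_tool", "payload": {"rows": [[[0,0,0],[0,0,-0.5],-1],[[0,0,0],[0,0,-1.5],-1],[[0,0,0],[0,0,-3],-1],[[0,0,0],[0,0,-5],-1],[[0,0,0],[0,0,-7.5],-1],[[0,0,0],[0,0,-10],-1],[[0,0,0],[0,0,-12.5],-1],[[0,0,0],[0,0,-14.5],-1],[[0,0,0],[0,0,-16],-1],[[0,0,0],[0,0,-16.5],-1],[[0,0,0],[0,0,-16.5],-1],[[0,0,0],[0,0,-16.5],-1],[[0,0,0],[0,0,-16.5],-1]], "newtons": 80}}

```text
t: 4.1
position: [401.3, 290.2, 346.1]
orientation: [1.895, -2.503, -0.0]
contact_force: [-0.3, 0.3, -4.3]
opening: 11.1
grasp_force: 78.2
```

Run:
```python
from h import *
a=np.radians(8.3);s=sense();print(s["contact_force"],s["grasp_force"],s["wrist_torque"])
# lid board centre = hinge -15 along box x; hover at same height
p=np.array([580.6,-235.5])-15*np.array([np.cos(a),np.sin(a)]);print(p)
move([*p,350],a)
cv2.imwrite("pics/lift_side.png",grab_frame("side")[:,:,::-1]);cv2.imwrite("pics/lift_top.png",grab_frame("top")[:,:,::-1])
```

```text
[-0.30722256  0.2754672  -4.30617234] 78.24968218803406 [0.03913413 0.00904598 0.0252714 ]
[ 565.75711316 -237.66534302]
t 4.1 pos [401.3 290.2 346.1] turn [  0.09  -0.07 -24.05] shift cm [ 46.344 -30.153  -0.353]
```

Call:
{"api": "drive_tool", "payload": {"rows": [[[0,0,-0.2],[0.4,-0.3,0],-1],[[0,0,-0.8],[1.6,-1.0,0],-1],[[0,0,-1.8],[3.4,-2.2,0],-1],[[0,0,-3.0],[5.8,-3.8,0],-1],[[0,0,-4.5],[8.7,-5.7,0],-1],[[0,0,-6.2],[12.0,-7.8,0],-1],[[0,0,-8.1],[15.6,-10.2,0],-1],[[0,0,-10],[19.3,-12.6,0],-1],[[0,0,-12],[23.2,-15.1,0],-1],[[0,0,-14],[27.0,-17.6,0],-1],[[0,0,-16],[30.8,-20.0,0],-1],[[0,0,-17.8],[34.3,-22.3,0],-1],[[0,0,-19.5],[37.6,-24.5,0],-1],[[0,0,-21],[40.5,-26.4,0],-1],[[0,0,-22.3],[42.9,-27.9,0],-1],[[0,0,-23.2],[44.8,-29.1,0],-1],[[0,0,-23.8],[45.9,-29.9,0],-1],[[0,0,-24],[46.3,-30.2,0],-1],[[0,0,-24],[46.3,-30.2,0],-1],[[0,0,-24],[46.3,-30.2,0],-1]], "newtons": 80}}

```text
t: 6.2
position: [566.5, -236.6, 347.1]
orientation: [-2.375, 2.055, 0.001]
contact_force: [-0.0, -0.3, -5.6]
opening: 11.0
grasp_force: 78.2
```

Run:
```python
from h import *
move([565.8,-237.7,312],np.radians(8.3));s=sense();print(s["contact_force"],s["grasp_force"],s["wrist_torque"],np.abs(s["qd"]).max())
a=grab_frame("top")[:,:,::-1];b=grab_frame("side")[:,:,::-1]
cv2.imwrite("pics/h_top.png",a);cv2.imwrite("pics/h_side.png",b)
def c(im,x,y,w,h,k): return cv2.resize(im[y:y+h,x:x+w],None,fx=k,fy=k,interpolation=cv2.INTER_CUBIC)
o=np.zeros((600,800,3),np.uint8);o[:440,:400]=c(a,280,150,200,220,2);o[:560,400:800]=c(b,270,20,100,140,4);cv2.imwrite("pics/h1.png",o)
```

```text
t 6.2 pos [ 566.5 -236.6  347.1] turn [-0.01  0.04 -0.04] shift cm [0.097 0.088 3.51 ]
[-0.02714322 -0.29105524 -5.58181293] 78.2149887084961 [ 0.08723082 -0.04466087  0.01168843] 0.01056029888436517
```

View pics/h1.png

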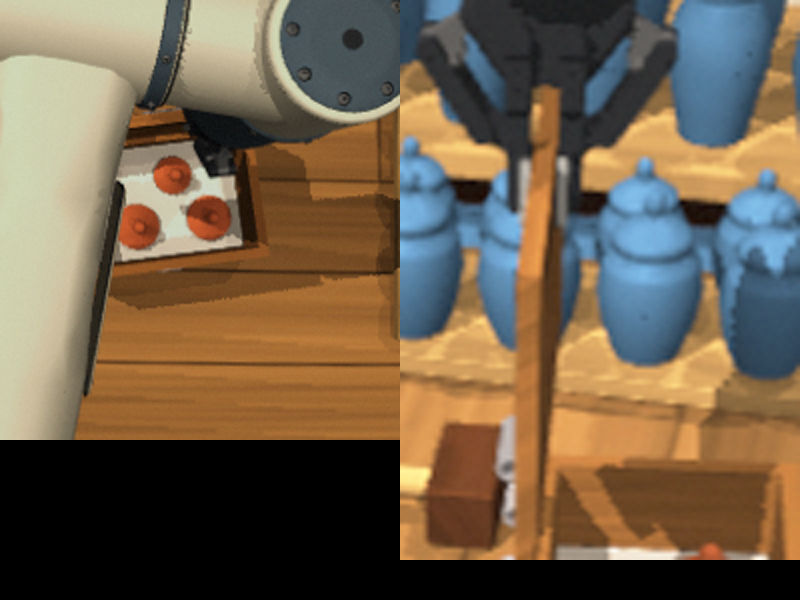

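The top view is blocked by the arm. The side view shows the lid upright, with its knuckle at about px (297,130) and the box's right knuckle at (298,145). I'll lower to just above the knuckles and compare there in the side view.

Call:
{"api": "drive_tool", "payload": {"rows": [[[0,0,0],[0.1,0.1,0.5],-1],[[0,0,0],[0.1,0.1,1.5],-1],[[0,0,0],[0.1,0.1,2.5],-1],[[0,0,0],[0.1,0.1,3.1],-1],[[0,0,0],[0.1,0.1,3.3],-1],[[0,0,0],[0.1,0.1,3.3],-1],[[0,0,0],[0.1,0.1,3.3],-1],[[0,0,0],[0.1,0.1,3.3],-1]]}}

```text
t: 7.1
position: [566.0, -238.4, 314.6]
orientation: [-2.375, 2.055, -0.001]
contact_force: [-0.2, 0.0, -4.1]
opening: 10.9
grasp_force: 78.1
```

Run:
```python
from h import *
np.set_printoptions(precision=1,suppress=True)
move([565.8,-237.7,278],np.radians(8.3));s=sense();print(s["contact_force"],s["wrist_torque"])
b=grab_frame("side")[:,:,::-1];cv2.imwrite("pics/h_side2.png",b)
x,y,k=285,95,6
o=cv2.resize(b[y:y+100,x:x+80],None,fx=k,fy=k,interpolation=cv2.INTER_CUBIC);o2=cv2.resize(cv2.imread("pics/side0.png")[y+25:y+100,x:x+50],None,fx=k,fy=k,interpolation=cv2.INTER_CUBIC)
w=np.zeros((600,800,3),np.uint8);w[:600,:480]=o;w[150:600,490:790]=o2;cv2.imwrite("pics/h2.png",w)
a=np.radians(8.3);ex=np.array([np.cos(a),np.sin(a),0]);ey=np.array([-ex[1],ex[0],0]);t=s["position"]+[0,0,17.5]
pr=lambda P:(proj("side",P)-[x,y]+.5)*k-.5
H=np.array([580.6,-235.5,116])
print("lid bore L",pr([t+15*ex+22*ey-[0,0,179]]),"lid topL back/front, botL",pr([t+6*ex+125*ey,t-6*ex+125*ey,t+6*ex+125*ey-[0,0,170],t-6*ex+125*ey-[0,0,170]]))
print("box knuckle L outer/inner face, R inner face(left)",pr([H+50*ey,H+25*ey,H-25*ey]))
```

```text
t 7.1 pos [ 566.  -238.4  314.6] turn [-0.1 -0.  -0.1] shift cm [-0.1  0.   3.7]
[-0.2  0.  -4.1] [-0.  0. -0.]
lid bore L [[ 75.7 317.7]] lid topL back/front, botL [[ 83.   46.7]
 [121.   48. ]
 [ 80.1 467.6]
 [113.3 469.1]]
box knuckle L outer/inner face, R inner face(left) [[ 70.3 438.6]
 [ 74.9 399.4]
 [ 83.7 324.9]]
```

View pics/h2.png

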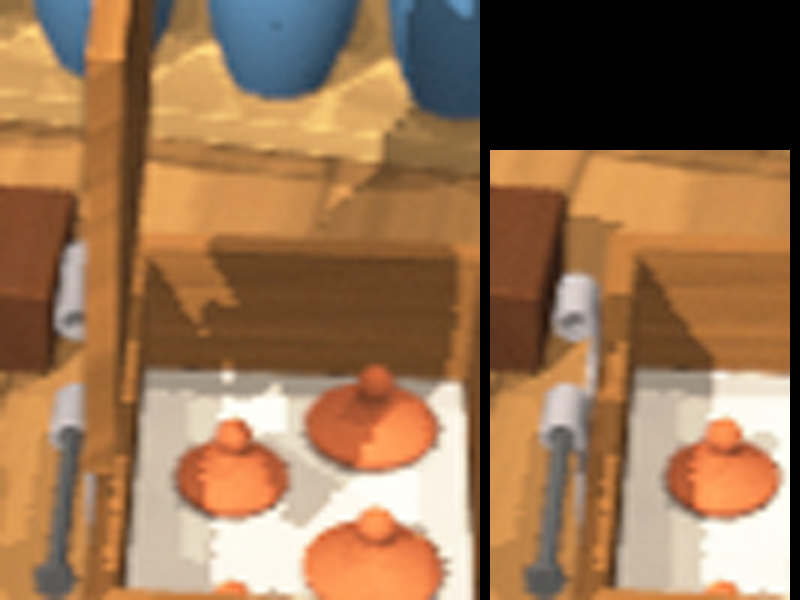

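The lid's left-end corners look about 15 crop px low at the top and about 2 at the bottom, which suggests a small roll in the grip. I'll quantify this with a closer mosaic that includes the lift pictures.

Run:
```python
from h import *
np.set_printoptions(precision=1,suppress=True)
a=np.radians(-15.8);ex=np.array([np.cos(a),np.sin(a),0]);ey=np.array([-ex[1],ex[0],0]);t=np.array([401.3,290.2,346.1+17.4])
P=[t+i*ex+j*ey-[0,0,k] for i,j,k in((6,125,0),(-6,125,0),(6,125,170),(-6,125,170),(6,-125,0),(-6,-125,0),(-6,-125,170),(15,22,179))]
for n in("side","top"): print("lift",n,proj(n,P))
b=cv2.imread("pics/h_side2.png");l=cv2.imread("pics/lift_side.png");tp=cv2.imread("pics/lift_top.png")
def c(im,x,y,w,h,k): return cv2.resize(im[y:y+h,x:x+w],None,fx=k,fy=k,interpolation=cv2.INTER_CUBIC)
w=np.zeros((600,800,3),np.uint8)
w[:300,:300]=c(b,290,95,25,25,12)      # top corner
w[300:600,:300]=c(b,290,130,30,30,10)   # lid knuckle
w[:300,310:610]=c(b,290,155,25,25,12)   # bottom corner
w[310:590,310:590]=c(tp,70,180,140,140,2)
w[310:590,595:800]=c(l,240,210,205,210,1)[:,:205] if 0 else cv2.resize(l,(205,280))
cv2.imwrite("pics/m1.png",w)
```

```text
lift side [[297.3 354.3]
 [308.  359.8]
 [296.8 420.9]
 [305.2 425.7]
 [385.5 203.8]
 [394.1 206.8]
 [377.4 283.9]
 [325.3 355.1]]
lift top [[ 43.  262.3]
 [ 41.1 268.3]
 [ 78.  261.8]
 [ 76.3 266.9]
 [163.7 303. ]
 [161.8 309.1]
 [179.3 301. ]
 [122.2 271.9]]
```

View pics/m1.png

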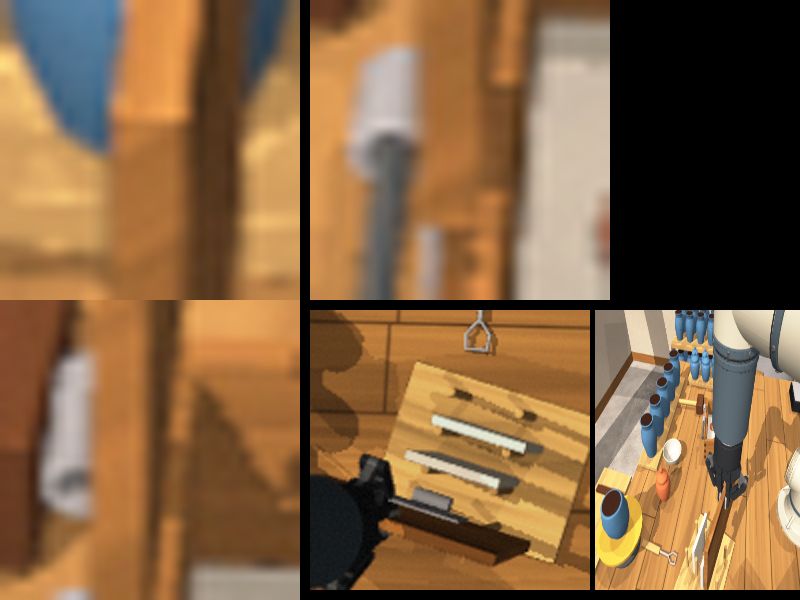

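Observed: lid end-face top corners at px (298.7,104.6)/(305.4,104.6), bottom corners about (298.3,173.5)/(304,173.5), lid knuckle end near (296.7,147.6). I'll fit roll, yaw and offset to these small residuals.

```bash
cat > fit.py <<'E'
from h import *
np.set_printoptions(precision=2,suppress=True)
a=np.radians(8.3);B=Ro.from_euler("z",a)
def pts(T,q):  # q: dx dy dz at grip (box axes), roll about x, pitch y, yaw z (deg)
    L=np.array([(6,125,0),(-6,125,0),(6,125,-170),(-6,125,-170),(6,-125,0),(-6,-125,0),(15,22,-179)],float)
    return np.array(T)+[0,0,17.4]+B.apply(Ro.from_euler("xyz",q[3:],degrees=True).apply(L+[0,0,17.4])-[0,0,17.4]+np.array(q[:3]))
def solve(obs,bias,pri=(2,2,2,3,1,2)):
    f=lambda q:np.r_[np.concatenate([((proj("side",pts(T,q)[i])[0]+bias-p)/[.4,s]) for T,i,p,s in obs]),np.array(q)/pri]
    r=least_squares(f,np.zeros(6));return r
E
python3 - <<'E'
from fit import *
T1=[566.5,-236.6,347.1];T2=[566,-238.4,314.6]
obs=[(T1,0,(299.6,88.6),.5),(T1,1,(305.6,88.6),.5),(T1,4,(303.1,41.9),.5),(T1,5,(309.4,41.9),.5),
(T2,0,(298.7,104.6),.4),(T2,1,(305.4,104.6),.4),(T2,2,(298.3,173.5),.7),(T2,3,(304,173.5),.7),(T2,6,(296.7,147.6),.5)]
# box bias
H=np.array([580.6,-235.5,116]);bo=[((0,50,0),(72,435)),((0,-25,0),(83,318))]
d=[np.array(((p[0]+.5)/6-.5+285,(p[1]+.5)/6-.5+95))-proj("side",H+B.apply(o))[0] for o,p in bo];print("bias",d)
d2=np.array(crop((43,350),290,125,5))-proj("side",np.array([487.6,-247.8,95])+B.apply((85,125,0)))[0];print(d2)
for o in obs: print(o[1],np.array(o[2])-proj("side",pts(o[0],np.zeros(6))[o[1]])[0])
for b in ([0,0],np.mean(d,0)):
    r=solve(obs,np.array(b));print(r.x,r.cost);p=pts(T2,r.x)[6];print("bore L err in box frame",B.inv().apply(p-H)-[0,22,0],"z")
E
```

```text
bias [array([ 0.28, -0.59]), array([-0.11, -1.15])]
[ 0.52 -1.55]
0 [1.55 1.55]
1 [1.02 1.35]
4 [-2.91 11.02]
5 [-2.   10.91]
0 [0.28 2.21]
1 [0.65 2.  ]
2 [0.37 0.97]
3 [0.53 0.72]
6 [-0.49  0.06]
[  1.88  -5.62 -13.88   3.27  -0.14   1.46] 134.62542963494084
bore L err in box frame [ 1.6   3.17 24.67] z
[  1.97  -4.59 -15.26   3.33  -0.14   1.46] 136.04762535158952
bore L err in box frame [ 1.7   4.39 23.33] z
```

Run:
```python
from fit import *
T1=[566.5,-236.6,347.1];T2=[566,-238.4,314.6];H=np.array([580.6,-235.5,116])
obs=[(T1,0,(299.6,88.6),.7),(T1,1,(305.6,88.6),.7),
(T2,0,(298.7,104.6),.4),(T2,1,(305.4,104.6),.4),(T2,2,(298.3,173.5),.7),(T2,3,(304,173.5),.7),(T2,6,(296.7,147.6),.5)]
for b in ([0,0],[.2,-1]):
  for pri in((2,2,.7,3,1,2),(2,2,3,1,1,2)):
    r=solve(obs,np.array(b),pri);p=pts(T2,r.x)[6];print(r.x,r.cost,"bore L err",B.inv().apply(p-H)-[0,22,38])
J=[proj("side",pts(T2,np.eye(6)[i])[6])[0]-proj("side",pts(T2,np.zeros(6))[6])[0] for i in range(3)];print("px per mm xyz",np.array(J))
```

```text
[ 0.52  1.89 -0.28 -1.09 -0.29  1.03] 4.469123187687057 bore L err [ 1.12 -1.68 -1.6 ]
[ 0.53  0.64 -1.52 -0.87 -0.29  1.01] 4.4751999599168695 bore L err [ 1.15 -2.31 -2.76]
[ 0.72  4.36 -0.71 -1.16 -0.31  1.03] 7.355159514069645 bore L err [ 1.39  0.59 -2.04]
[ 0.79  1.35 -3.51 -0.74 -0.31  0.98] 5.3311425793320675 bore L err [ 1.47 -1.24 -4.7 ]
px per mm xyz [[-0.43 -0.02]
 [-0.03  0.25]
 [ 0.   -0.35]]
```

Estimate: bore about 1 mm to +x, y within 2 mm, roll and yaw about 1°, height uncertain by a few mm. I'll lower gently, correct x, and find the height by touching the leaf edge, which is 4 mm below the seat.

Call:
{"api": "drive_tool", "payload": {"rows": [[[0,0,0],[0,0.08,0.3],-1],[[0,0,0],[0,0.08,0.9],-1],[[0,0,0],[0,0.08,1.5],-1],[[0,0,0],[0,0.08,2],-1],[[0,0,0],[0,0.08,2.4],-1],[[0,0,0],[0,0.08,2.7],-1],[[0,0,0],[0,0.08,2.9],-1],[[0,0,0],[0,0.08,3],-1],[[0,0,0],[0,0.08,3],-1],[[0,0,0],[0,0.08,3],-1],[[0,0,0],[0,0.08,3],-1]]}}

```text
t: 8.25
position: [565.1, -238.4, 284.3]
orientation: [-2.375, 2.056, -0.0]
contact_force: [0.9, -0.3, -5.2]
opening: 11.4
grasp_force: 78.3
```

Run:
```python
from h import *
move([565,-237.8,277.6],np.radians(8.3));s=sense();print(s["contact_force"].round(2),s["wrist_torque"].round(3))
```

```text
t 8.25 pos [ 565.1 -238.4  284.3] turn [-0.03  0.01 -0.05] shift cm [-0.061  0.002  0.669]
[ 0.91 -0.26 -5.23] [0.004 0.022 0.036]
```

Call:
{"api": "drive_tool", "payload": {"rows": [[[0,0,0],[0,0,0.15],-1],[[0,0,0],[0,0,0.3],-1],[[0,0,0],[0,0,0.45],-1],[[0,0,0],[0,0,0.6],-1],[[0,0,0],[0,0,0.7],-1],[[0,0,0],[0,0,0.7],-1],[[0,0,0],[0,0,0.7],-1]]}}

```text
t: 8.95
position: [565.0, -238.4, 277.1]
orientation: [-2.375, 2.056, 0.0]
contact_force: [0.8, -0.3, -4.6]
opening: 10.7
grasp_force: 78.3
```

Run:
```python
from h import *
s=sense();print(s["position"].round(2),s["contact_force"].round(2),s["wrist_torque"].round(3),s["grasp_force"])
b=grab_frame("side")[:,:,::-1];cv2.imwrite("pics/h_side3.png",b)
def c(im,x,y,w,h,k): return cv2.resize(im[y:y+h,x:x+w],None,fx=k,fy=k,interpolation=cv2.INTER_CUBIC)
w=np.zeros((600,800,3),np.uint8);w[:,:400]=c(b,285,130,40,60,10);w[:,400:]=c(cv2.imread("pics/side0.png"),285,130,40,60,10);cv2.imwrite("pics/h3.png",w)
```

```text
[ 565.03 -238.4   277.11] [ 0.82 -0.31 -4.65] [-0.04   0.022  0.016] 78.25538635253906
```

View pics/h3.png

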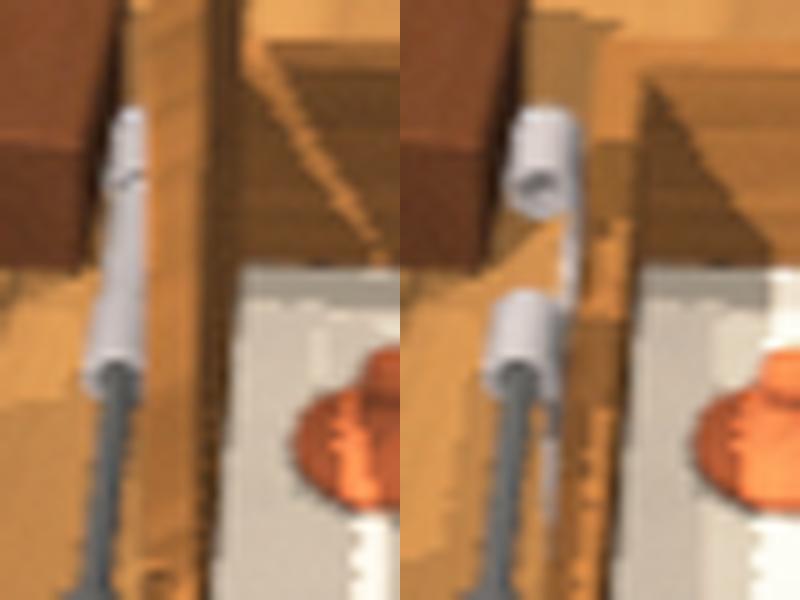

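The lid's knuckle is in the gap, in line with the box's knuckles: left silhouette from (88,350) to (107,175), with a thin dark gap on the right at y≈180. I'll measure the edge line sub-pixel and probe the height at the leaf.

Run:
```python
from h import *
for f in("side0","h_side3"):
    im=cv2.imread(f"pics/{f}.png").astype(float);o=[]
    for r in range(139,170):
        p=im[r,288:306];v=p[:,0]  # blue: steel bright, wood dark
        g=np.diff(v);i=int(np.argmax(g[:12]));w=np.clip(g[max(i-2,0):i+3],0,None)
        o.append((r,round(288.5+np.sum(np.arange(max(i-2,0),max(i-2,0)+len(w))*w)/w.sum(),2)))
    print(f,o)
```

```text
side0 [(139, np.float64(297.12)), (140, np.float64(296.99)), (141, np.float64(296.5)), (142, np.float64(296.19)), (143, np.float64(295.85)), (144, np.float64(295.87)), (145, np.float64(295.75)), (146, np.float64(295.53)), (147, np.float64(294.96)), (148, np.float64(294.79)), (149, np.float64(294.94)), (150, np.float64(295.28)), (151, np.float64(296.65)), (152, np.float64(294.27)), (153, np.float64(297.88)), (154, np.float64(293.77)), (155, np.float64(294.43)), (156, np.float64(300.24)), (157, np.float64(300.26)), (158, np.float64(300.21)), (159, np.float64(295.25)), (160, np.float64(294.08)), (161, np.float64(293.92)), (162, np.float64(293.8)), (163, np.float64(293.56)), (164, np.float64(293.36)), (165, np.float64(293.03)), (166, np.float64(292.7)), (167, np.float64(292.48)), (168, np.float64(292.62)), (169, np.float64(298.43))]
h_side3 [(139, np.float64(297.05)), (140, np.float64(296.87)), (141, np.float64(296.47)), (142, np.float64(296.1)), (143, np.float64(295.78)), (144, np.float64(295.77)), (145, np.float64(295.66)), (146, np.float64(295.55)), (147, np.float64(295.02)), (148, np.float64(294.88)), (149, np.float64(295.28)), (150, np.float64(295.54)), (151, np.float64(295.46)), (152, np.float64(295.2)), (153, np.float64(295.01)), (154, np.float64(294.89)), (155, np.float64(294.76)), (156, np.float64(294.58)), (157, np.float64(294.44)), (158, np.float64(294.78)), (159, np.float64(294.54)), (160, np.float64(294.0)), (161, np.float64(293.85)), (162, np.float64(293.61)), (163, np.float64(293.45)), (164, np.float64(293.26)), (165, np.float64(293.0)), (166, np.float64(292.71)), (167, np.float64(292.52)), (168, np.float64(292.57)), (169, np.float64(293.06))]
```

Call:
{"api": "drive_tool", "payload": {"rows": [[[0,0,0],[0,0,0.1],-1],[[0,0,0],[0,0,0.1],-1],[[0,0,0],[0,0,0.2],-1],[[0,0,0],[0,0,0.2],-1]]}}

```text
t: 9.4
position: [565.0, -238.3, 274.9]
orientation: [-2.375, 2.056, 0.001]
contact_force: [0.1, 1.0, -5.4]
opening: 11.1
grasp_force: 78.3
```

Call:
{"api": "drive_tool", "payload": {"rows": [[[0,0,0],[0,-0.07,0.05],-1],[[0,0,0],[0,-0.07,0.1],-1],[[0,0,0],[0,-0.07,0.1],-1],[[0,0,0],[0,-0.07,0.1],-1]]}}

```text
t: 9.8
position: [565.7, -238.3, 274.0]
orientation: [-2.375, 2.056, 0.0]
contact_force: [0.6, -0.1, -5.4]
opening: 10.7
grasp_force: 78.3
```

Call:
{"api": "drive_tool", "payload": {"rows": [[[0,0,0],[0,0,0.05],-1],[[0,0,0],[0,0,0.1],-1],[[0,0,0],[0,0,0.1],-1],[[0,0,0],[0,0,0.1],-1]]}}

```text
t: 10.2
position: [565.7, -238.2, 273.1]
orientation: [-2.375, 2.056, 0.0]
contact_force: [-0.1, -0.2, -4.1]
opening: 10.7
grasp_force: 78.3
```

Call:
{"api": "drive_tool", "payload": {"rows": [[[0,0,0],[0,0,0.05],-1],[[0,0,0],[0,0,0.1],-1],[[0,0,0],[0,0,0.1],-1]]}}

```text
t: 10.5
position: [565.8, -238.3, 272.1]
orientation: [-2.375, 2.056, -0.0]
contact_force: [-0.9, 1.0, -4.2]
opening: 11.3
grasp_force: 78.3
```

Call:
{"api": "drive_tool", "payload": {"rows": [[[0,0,0],[0,0,0.05],-1],[[0,0,0],[0,0,0.05],-1],[[0,0,0],[0,0,0.05],-1]]}}

```text
t: 10.8
position: [565.8, -238.3, 271.7]
orientation: [-2.375, 2.055, -0.0]
contact_force: [0.1, 0.1, -3.4]
opening: 11.2
grasp_force: 78.4
```

Call:
{"api": "drive_tool", "payload": {"rows": [[[0,0,0],[0,0,0.05],-1],[[0,0,0],[0,0,0.1],-1],[[0,0,0],[0,0,0.1],-1]]}}

```text
t: 11.1
position: [566.1, -238.4, 271.1]
orientation: [-2.375, 2.055, -0.002]
contact_force: [0.2, 0.8, -1.0]
opening: 11.3
grasp_force: 78.7
```

Call:
{"api": "drive_tool", "payload": {"rows": [[[0,0,0],[0,0,0],-1],[[0,0,0],[0,0,0],-1]]}}

```text
t: 11.3
position: [566.0, -238.4, 271.1]
orientation: [-2.375, 2.055, -0.002]
contact_force: [0.5, 0.3, -0.1]
opening: 11.5
grasp_force: 78.9
```

Contact began at TCP z of about 271.6, so the seat is about 4 mm higher. Raising to z of about 276.

Call:
{"api": "drive_tool", "payload": {"rows": [[[0,0,0],[0,0,-0.2],-1],[[0,0,0],[0,0,-0.4],-1],[[0,0,0],[0,0,-0.53],-1],[[0,0,0],[0,0,-0.53],-1],[[0,0,0],[0,0,-0.53],-1],[[0,0,0],[0,0,-0.53],-1],[[0,0,0],[0,0,-0.53],-1],[[0,0,0],[0,0,-0.53],-1]]}}

```text
t: 12.1
position: [565.7, -238.2, 275.8]
orientation: [-2.375, 2.056, 0.0]
contact_force: [-0.6, 0.7, -4.7]
opening: 11.3
grasp_force: 78.2
```

Run:
```python
from h import *
s=sense();print(s["position"].round(2),s["contact_force"].round(2),s["wrist_torque"].round(3),s["grasp_force"])
im=grab_frame("side")[:,:,::-1];b=im;cv2.imwrite("pics/h_side4.png",b);im=b.astype(float);o=[]
for r in range(142,168):
    p=im[r,288:306];v=p[:,0]
    g=np.diff(v);i=int(np.argmax(g[:12]));lo=max(i-2,0);w=np.clip(g[lo:i+3],0,None)
    o.append((r,float(round(288.5+np.sum(np.arange(lo,lo+len(w))*w)/w.sum(),2))))
print(o)
def c(im,x,y,w,h,k): return cv2.resize(im[y:y+h,x:x+w],None,fx=k,fy=k,interpolation=cv2.INTER_CUBIC)
w=np.zeros((600,800,3),np.uint8);w[:,:400]=c(b,285,130,40,60,10);w[:,400:]=c(b,255,20,100,150,4);cv2.imwrite("pics/h4.png",w)
```

```text
[ 565.69 -238.23  275.82] [-0.56  0.69 -4.75] [-0.041 -0.013  0.017] 78.23102831840515
[(142, 295.92), (143, 295.75), (144, 295.74), (145, 295.63), (146, 295.45), (147, 294.99), (148, 294.77), (149, 295.27), (150, 295.34), (151, 295.16), (152, 294.97), (153, 294.79), (154, 294.69), (155, 294.74), (156, 294.5), (157, 294.27), (158, 294.46), (159, 294.28), (160, 294.04), (161, 293.81), (162, 293.63), (163, 293.45), (164, 293.24), (165, 293.04), (166, 292.72), (167, 292.46)]
```

View pics/h4.png

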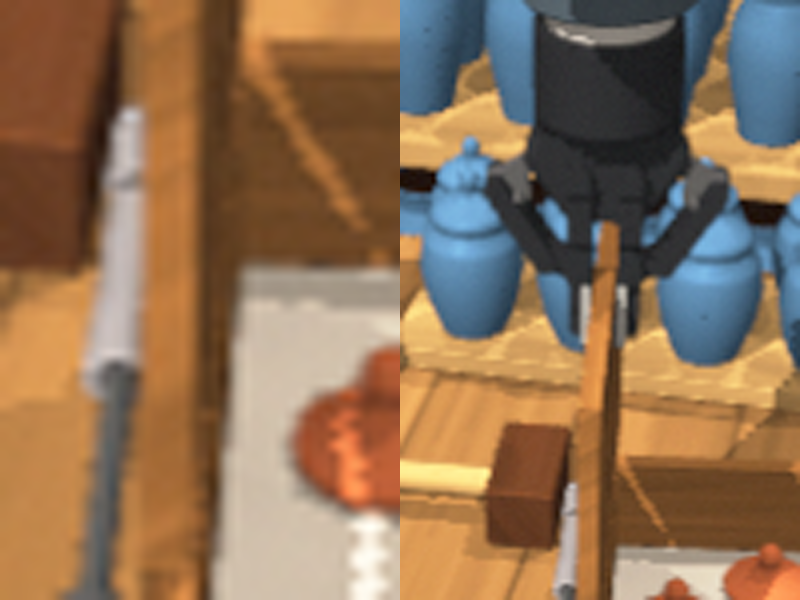

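The lid's knuckle sits in line with both box knuckles (left edge within about 0.2 px of their line). The lid is upright, carries its full weight in the gripper (-4.7 N) and there is no side load. Handing in.

```bash
python3 -c "
from plant import *
print(job_done())"
```

```text
the job is handed in; nothing more can be done
None
```

The lid is handed in, held upright in the gripper with its knuckle between the box's two. By the side view it is in line with their bores to about 0.5 mm front-back. Its height, set 4 mm above where it touched the leaf, is good to about 2 mm, and the force readings show no load on the box; the judging result was not reported back.

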